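# Uncover the coffee sample box and hold the grading screen over it

## Robot

A 6-joint arm with a two-finger parallel gripper is mounted at the origin on the work surface. World frame = base frame: x ahead of the robot, y to its left, z up, the work surface at z = 0. Lengths are in m, angles in rad, forces in N, time in s.
With the tool pointing down it reaches from about 0.35 to 0.775 m from the base axis. Payload 5.5 kg.
Tool frame: the origin (TCP) lies on the centre line of the jaws, within the pads' length; the fingertips stand 11 mm ahead of it and the grasp point (between the pads) lies 8 mm behind it (env.tip_reach is the distance from the TCP to the fingertips, in m); z points along the fingers, x is the direction in which the jaws open and shut, and the axes are right-handed (so a half turn about z gives the same grasp; the last joint's range is limited). The gripper opens to 85 mm and grips with 20 to 120 N. Pads are 22 mm wide; open, the fingers measure 114 mm over their backs; the gripper's body (76 mm by 85 mm) begins 54 mm behind the grasp point. The pads swing forward as they close: fully open they stand 13 mm farther back than shut.
Start: joints at [1.012, 0.313, 0.046, 1.304, 0, 1.431], TCP at [0.234, 0.525, 0.242] pointing down, gripper open.
Joint ranges: [-2.76, 2.76], [-0.86, 1.69], [-1.03, 1.26], [-2.2, 2.34], [-1.47, 1.5], [-3.14, 3.14]. Speed limits (rad/s): [2.57, 2.57, 3.14, 3.14, 3.14, 3.14].

## Interface

Orientations are given as a unit quaternion [w, x, y, z].
In Python, from workcell import env gives the robot as it stands.
- The arm moves only by the tool carry_out, never from a script. Its argument "moves" is one flat list of numbers, 7 for each row, row after row: the gripper command: -1 is shut, 1 is fully open, values between are in proportion, then the shift along the tool's x, y, z in m, then the turn, a rotation vector about the tool's x, y, z in degrees. A call has exactly 5 rows; each row shifts and turns the pose as measured when the row begins, along the tool's axes as they then stand; what a row does not reach is not made up. A row lasts 1/8 s, in which the tool goes at most 62.5 mm and 10.7 degrees, less where a joint would pass 70% of its speed; a pose out of reach is approached as far as the arm can. A call is refused whole if a number of a shift passes 0.0625 or a number of a turn 10.7, either way. A call with a gripper value outside its range is refused whole. The fingers move at their own pace and stop on an object; "squeeze" is the grip in N (left out, the last holds). Time passes only in rows, so rows that do not move let the fingers close, or fill a call up. It gives the time, the measured TCP pose, the force and the opening at its end, in the units of the state.
- env.get_state(): the state, without advancing time (a new reading comes with each control period).
- env.read_camera(name): name is "scene" or "top" or "wrist"; returns the picture (400x640x3 uint8, red, green, blue); there is no depth.
- env.calibration(name): a dict with "camera_matrix" (3x3 intrinsics, pixels), "rvec" (rotation vector, rad) and "tvec" (3), from world to camera coordinates, as OpenCV has them; the wrist camera has in their place "hand_eye" (4x4, takes a point from camera to tool coordinates, whose origin is the TCP and whose axes are the tool frame's). Camera axes: x right, y down, z forward; pixel columns grow to the right and rows downward; lengths in m; the calibration is good to about 2 mm. A picture is of the moment at which its call begins: read the wrist's pose just before it. calibration takes no time and is no camera call.
- env.hand_in(): hands the job in, once; it reports no verdict.
The state is a dict: "clock": time; "joint_pos": joint angles; "qvel": joint speeds; "tau": joint torques, N m; "tcp_pos": TCP position; "orientation": TCP orientation; "wrist_force": force on the tool from outside, world axes, zero at the start; "ft_torque": the same for the moment, N m; "finger_gap": finger opening in m.
Only numpy, scipy, OpenCV 4.12 (cv2) and the standard library are available. Lean on these libraries where they do the work, as an engineer would, in place of code of your own. Each camera call takes 0.05 s, during which the arm holds its last target. There are 200 camera calls.

## Task

Lift the green lid off the aluminium sample box by its knob and lay it flat, without dropping it, on the middle of the cardboard sheet. Then take the grading screen by its red grip, carry it over the dark divider board and hold it level over the open box, centred, its long sides parallel to the box's, with its underside about 15 mm above the rim and touching nothing: finish there, still holding it steady, ready for someone to pour beans in. Do not touch the divider, and leave the jar, mug and basin where they stand.

Things in the scene. Friction and masses are not known exactly. Their poses are not given: they have to be found in the camera images.
- lid_centre (a point): Loose green lid on the box: plate 176 (x) x 136 (y) x 4 mm over a 154 x 114 x 6 mm lip that sits inside the box mouth with 4 mm play each side. Round black knob at its middle, 26 mm diameter; its gripping part is the top 22 mm. 40 mm from lip underside to knob top. Point: on the knob's axis, 20 mm above the lip's underside, 20 mm below the knob's top. z up. About 0.25 kg.
- box_mouth (a point): Centre of the mouth of the fixed open-topped aluminium box, at rim height, 80 mm above the table. Box 170 (x) x 130 (y) x 80 mm outside, walls 4 mm. x along its long side, z up. The lid covers it at the start. Box and cardboard stand left of the divider, either one in either of two places.
- box: The same box; origin at the centre of its underside, on the table, axes as box_mouth.
- card: Brown cardboard sheet fixed flat on the table, 200 (x) x 160 (y) x 4 mm thick; origin at the centre of its underside, on the table. x along its long side.
- screen_centre (a point): Loose grading screen on the table right of the divider: wooden frame 120 (x) x 84 (y) x 28 mm high, perforated floor, steel bail lengthwise over its middle with a red grip 70 (x) x 18 (y) x 18 mm, whose centre is 75 mm above the underside. Height 84 mm. Point: the centre, 42 mm above the underside, 33 mm straight below the grip's centre. x along the long side, z up. About 0.25 kg.
- divider: Fixed dark upright board across the table, 440 mm long (x), 18 mm thick (y), 90 mm high; origin at the centre of its underside, on the table. It separates the screen's side (right, -y) from the side of the box and cardboard (left, +y).
- jar: Bystander: jar with blue cap, 70 mm diameter, 120 mm high, beyond the box side of the work; origin at the centre of its underside.
- mug: Bystander: blue mug, 76 mm diameter, 85 mm high, with a handle, beyond the screen; origin at the centre of its underside.
- basin: Bystander: aluminium basin, 190 mm diameter, 65 mm high, to the right of the screen; origin at the centre of its underside.

How it is judged:
On the way, in this order (a step that is already met when the one before it is completed fails the run):
1. the lid lies flat on the cardboard, let go (horizontal distance between lid_centre and card below 0.06 m and z of lid_centre in the frame of card between 0.018 and 0.03 m and angle between lid_centre's own z axis and vertical below 0.06 rad and contact force between the fingers and lid below 0.05 N and linear speed of lid below 0.02 m/s), for 0.2 s.
2. the screen is lifted higher than the divider (height (world z) of screen_centre above 0.132 m and contact force between the fingers and screen above 1 N), for 0.1 s.
At the end, for the whole second after the job is handed in: Lid flat on the cardboard, centres within 60 mm, let go, at rest. Screen held still by the fingers, level (0.08 rad), within 12 mm of the mouth's centre from above, long sides parallel within 0.1 rad, underside 4 to 30 mm above the rim, touching neither box nor lid (all of step 1 and horizontal distance between screen_centre and box_mouth below 0.012 m and z of screen_centre in the frame of box_mouth between 0.046 and 0.072 m and angle between the x axis of screen_centre and the x axis of box_mouth, either way round below 0.1 rad and angle between screen_centre's own z axis and vertical below 0.08 rad and linear speed of screen below 0.02 m/s and contact force between the fingers and screen above 1 N and contact force between screen and box below 0.05 N and contact force between screen and lid below 0.05 N); the arm keeps its last pose, push and grip.
It fails at once if the divider is touched (more than 1 N) (contact force between divider and anything else above 1 N).
It fails at once if the lid is dropped: it falls free at more than 0.45 m/s (contact force between the fingers and lid below 0.05 N and linear speed of lid above 0.45 m/s).
It fails at once if the jar is moved more than 20 mm (distance of jar from where it was at the start of the episode above 0.02 m).
It fails at once if the mug is moved more than 20 mm (distance of mug from where it was at the start of the episode above 0.02 m).
It fails at once if the basin is moved more than 20 mm (distance of basin from where it was at the start of the episode above 0.02 m).
It also fails if it takes over 72 s, if anything falls off the work surface, if the arm or the gripper's body presses on something with over 40 N, if the wrist force passes 120 N, or if a joint passes its speed limit or range.

## Working session

There is one attempt and no reset: what is moved stays moved. The work goes in short steps, Python scripts to look and compute and a tool call to move; the robot and the scene stay as the last step left them, time stands still between calls to the robot, and variables do not carry over. Pictures are saved under pics/ and viewed, about 8 in all and at most 12, crops included, and the job is handed in when it is done.

Besides the shell and the picture viewer there is one more tool, called by a JSON object that holds its "op" and its "data", one argument or row to a line. carry_out: Moves the arm, as the interface text tells. Its arguments: {"type":"object","properties":{"moves":{"type":"array"},"squeeze":{"type":"number"}},"required":["moves"]}

```bash
ls; mkdir -p pics
cat > h.py <<'E'
import numpy as np,cv2
from workcell import env
from scipy.spatial.transform import Rotation as R
def cam(name,st=None):
    c=env.calibration(name);K=np.array(c["camera_matrix"])
    if "hand_eye" in c:
        st=st or env.get_state();q=st["orientation"];T=np.eye(4)
        T[:3,:3]=R.from_quat([q[1],q[2],q[3],q[0]]).as_matrix();T[:3,3]=st["tcp_pos"]
        M=T@np.array(c["hand_eye"]);return K,M[:3,:3],M[:3,3]
    r=cv2.Rodrigues(np.array(c["rvec"],float))[0];return K,r.T,-r.T@np.array(c["tvec"],float).ravel()
def ray(C,uv):
    K,Rm,o=C;d=Rm@np.linalg.solve(K,[uv[0],uv[1],1]);return o,d/np.linalg.norm(d)
def onz(C,uv,z):
    o,d=ray(C,uv);return o+d*(z-o[2])/d[2]
def tri(C1,u1,C2,u2):
    o,d=ray(C1,u1);p,e=ray(C2,u2);s=np.linalg.lstsq(np.c_[d,-e],p-o,rcond=None)[0]
    a,b=o+s[0]*d,p+s[1]*e;return (a+b)/2,np.linalg.norm(a-b)
def proj(C,p):
    K,Rm,o=C;q=K@(Rm.T@(np.array(p)-o));return q[:2]/q[2]
def save(n,im): cv2.imwrite(f"pics/{n}.png",cv2.cvtColor(im,cv2.COLOR_RGB2BGR))
E
python3 - <<'E'
from h import *
for n in ["top","scene","wrist"]:
    st=env.get_state();im=env.read_camera(n);np.save(n+"0",im);save(n+"0",im)
    K,Rm,o=cam(n,st);print(n,K.round(0).tolist(),o.round(3),Rm[:,2].round(2))
print(env.get_state())
E
```

```text
pics
top [[456.0, 0.0, 313.0], [0.0, 456.0, 208.0], [0.0, 0.0, 1.0]] [ 0.414 -0.097  1.476] [ 0.14 -0.   -0.99]
scene [[365.0, 0.0, 316.0], [0.0, 365.0, 196.0], [0.0, 0.0, 1.0]] [1.293 0.391 0.757] [-0.61 -0.47 -0.64]
wrist [[361.0, 0.0, 319.0], [0.0, 361.0, 201.0], [0.0, 0.0, 1.0]] [0.173 0.553 0.373] [ 0.24 -0.11 -0.96]
{'clock': 0.15, 'joint_pos': array([1.01238840e+00, 3.13822176e-01, 4.52391004e-02, 1.30359845e+00,
       1.16584026e-05, 1.43119429e+00]), 'qvel': array([ 0.00245995, -0.00260353,  0.00286261,  0.00043266,  0.00156144,
       -0.00059726]), 'tau': array([ 2.67388452e-03, -4.81063700e+01,  2.98815447e+01,  1.38178119e-02,
       -1.25134161e-04,  1.92078272e-05]), 'tcp_pos': array([0.23364575, 0.52498873, 0.24161662]), 'orientation': array([ 2.87460110e-04,  8.38650454e-01,  5.44669566e-01, -6.30153508e-04]), 'wrist_force': array([-0.1459204 ,  0.1702094 , -0.92596833]), 'ft_torque': array([0.0156667 , 0.05442256, 0.00799305]), 'finger_gap': 0.08551584794907428}
```

View pics/top0.png

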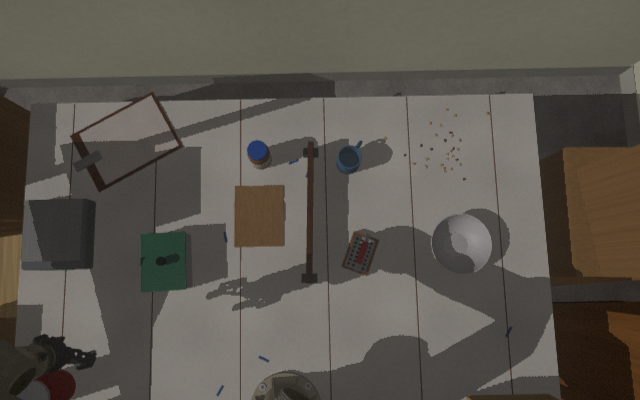

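View pics/scene0.png

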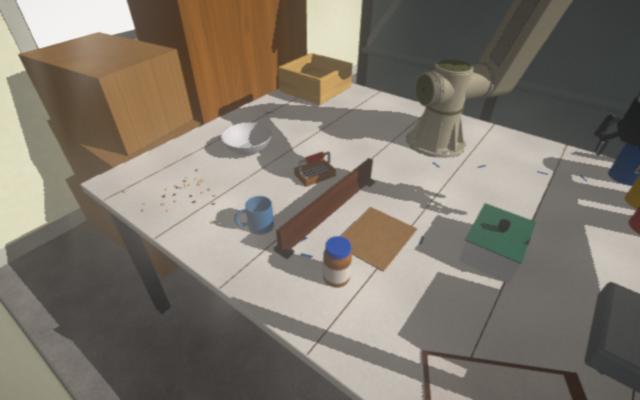

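The top view shows the lid at about (163,262), with its knob near (163,261). The card is at (259,216), the divider at u≈310, and the turned screen at (361,252) with its red grip at (362,251). The scene view shows the knob at (503,225), the lid at (503,232) and the red grip at (317,158).

Run:
```python
from h import *
T,S=np.load("top0.npy"),np.load("scene0.npy");CT,CS=cam("top"),cam("scene")
def blob(im,lo,hi,box,vmin=None):
    h=cv2.cvtColor(im,cv2.COLOR_RGB2HSV);m=cv2.inRange(h,np.array(lo),np.array(hi));k=np.zeros_like(m);x0,y0,x1,y1=box;k[y0:y1,x0:x1]=1;m=m*k
    c=max(cv2.findContours(m,cv2.RETR_EXTERNAL,cv2.CHAIN_APPROX_NONE)[0],key=cv2.contourArea)
    r=cv2.minAreaRect(c);M=cv2.moments(c);return r,(M['m10']/M['m00'],M['m01']/M['m00']),cv2.contourArea(c)
def rect(r,z,t):
    p=np.array([onz(CT,u,z)[:2] for u in cv2.boxPoints(r)]);c=p.mean(0)
    e=[p[1]-p[0],p[2]-p[1]];e=max(e,key=np.linalg.norm);L=sorted([np.linalg.norm(p[1]-p[0]),np.linalg.norm(p[2]-p[1])])
    print(t,c.round(4),"size",np.round(L,3),"ang",np.degrees(np.arctan2(e[1],e[0])).round(1))
g=blob(T,(60,60,20),(95,255,255),(130,220,200,300));rect(g[0],.084,"lid");print(g)
gs=blob(S,(60,60,20),(95,255,255),(450,190,550,260))
c=blob(T,(8,60,60),(25,255,255),(225,175,295,255));rect(c[0],.004,"card")
K=blob(T,(0,0,0),(179,255,40),(150,248,176,275));Ks=blob(S,(0,0,0),(179,255,45),(490,212,520,236))
print("knob",K,Ks,tri(CT,K[1],CS,Ks[1]))
rt=blob(T,(0,150,40),(8,255,255),(345,230,380,275));rs=blob(S,(0,150,60),(8,255,255),(298,145,335,180))
print("red",rt,rs,tri(CT,rt[1],CS,rs[1]));rect(rt[0],.075,"grip")
print("lid tri",tri(CT,g[1],CS,gs[1]))
for n,uv,z in [("jar",(258,147),.12),("mug",(349,155),.085),("basin",(461,243),.06),("divA",(310,143),.09),("divB",(310,283),.09),("divmid",(310,210),.09)]: print(n,onz(CT,uv,z).round(3))
a=np.hstack([cv2.resize(T[225:300,125:205],None,fx=5,fy=5),cv2.resize(T[225:300,325:405],None,fx=5,fy=5)]);save("crop1",a)
```

```text
lid [0.4552 0.3614] size [0.135 0.178] ang -178.9
(((163.0, 261.5), (59.0, 44.0), 90.0), (162.671686338353, 261.3776963776964), 2457.0)
card [0.5972 0.0809] size [0.161 0.246] ang 0.2Traceback (most recent call last):
  File "<stdin>", line 14, in <module>
  File "<stdin>", line 5, in blob
ValueError: max() iterable argument is empty
```

```bash
cat >> h.py <<'E'
def blob(im,lo,hi,box,op=1):
    h=cv2.cvtColor(im,cv2.COLOR_RGB2HSV);m=cv2.inRange(h,np.array(lo),np.array(hi));k=np.zeros_like(m);x0,y0,x1,y1=box;k[y0:y1,x0:x1]=1;m=m*k
    m=cv2.morphologyEx(m,cv2.MORPH_OPEN,np.ones((op,op),np.uint8))
    cs=cv2.findContours(m,cv2.RETR_EXTERNAL,cv2.CHAIN_APPROX_NONE)[0]
    if not cs: return None
    c=max(cs,key=cv2.contourArea);M=cv2.moments(c)
    if M['m00']==0: return None
    return cv2.minAreaRect(c),(M['m10']/M['m00'],M['m01']/M['m00']),M['m00']
def rect(C,r,z,t):
    p=np.array([onz(C,u,z)[:2] for u in cv2.boxPoints(r)]);c=p.mean(0)
    e=max([p[1]-p[0],p[2]-p[1]],key=np.linalg.norm);L=sorted([np.linalg.norm(p[1]-p[0]),np.linalg.norm(p[2]-p[1])])
    print(t,c.round(4),"size",np.round(L,3),"ang",np.degrees(np.arctan2(e[1],e[0])).round(1))
E
python3 - <<'E'
from h import *
T,S=np.load("top0.npy"),np.load("scene0.npy");CT,CS=cam("top"),cam("scene")
h=cv2.cvtColor(T,cv2.COLOR_RGB2HSV);hs=cv2.cvtColor(S,cv2.COLOR_RGB2HSV)
for n,a in [("knob",h[261,160]),("lid",h[280,155]),("card",h[216,259]),("red",h[251,362]),("sknob",hs[226,503]),("slid",hs[240,505]),("sred",hs[157,317])]: print(n,a)
g=blob(T,(60,60,20),(95,255,255),(130,220,200,300));gs=blob(S,(60,60,20),(95,255,255),(450,190,550,260))
print("lid tri",tri(CT,g[1],CS,gs[1]),gs)
c=blob(T,(8,60,60),(25,255,255),(225,175,295,255),9);rect(CT,c[0],.004,"card")
K=blob(T,(0,0,0),(179,255,40),(150,248,182,275));Ks=blob(S,(0,0,0),(179,255,45),(490,212,520,236))
print("knob",K,Ks); 
if K and Ks: print(tri(CT,K[1],CS,Ks[1]))
rt=blob(T,(0,130,30),(8,255,255),(345,230,380,275));rs=blob(S,(0,150,60),(8,255,255),(298,145,335,180))
print("red",rt,rs)
if rt: rect(CT,rt[0],.075,"grip")
if rt and rs:print(tri(CT,rt[1],CS,rs[1]))
for n,uv,z in [("jar",(258,147),.12),("mug",(349,155),.085),("basin",(461,243),.06),("divA",(310,143),.09),("divB",(310,283),.09),("divmid",(310,210),.09)]: print(n,onz(CT,uv,z).round(3))
a=np.hstack([cv2.resize(T[225:300,125:205],None,fx=5,fy=5),cv2.resize(T[225:300,325:405],None,fx=5,fy=5)])
a=cv2.convertScaleAbs(a,alpha=1.6);save("crop1",a)
E
```

```text
knob [120  19  27]
lid [73 90 65]
card [ 15 121  93]
red [  3 138  61]
sknob [30 18 57]
slid [ 73  90 105]
sred [  2 116 101]
lid tri (array([0.45532325, 0.36483297, 0.07388964]), np.float64(0.0017903629623978459)) (((499.9222412109375, 232.06727600097656), (60.075462341308594, 42.81269073486328), 19.358993530273438), (501.5089789254971, 232.45050460077172), 2246.0)
card [0.5983 0.0809] size [0.161 0.196] ang 179.4
knob (((167.00799560546875, 259.5439758300781), (8.228731155395508, 22.897336959838867), 79.69515228271484), (164.30974842767296, 259.79716981132077), 106.0) None
red (((362.0000305175781, 252.0), (5.0596442222595215, 21.50348663330078), 18.43494987487793), (361.7826086956522, 251.94927536231884), 69.0) None
grip [ 0.4712 -0.2438] size [0.015 0.066] ang -20.4
jar [0.796 0.068 0.12 ]
mug [ 0.774 -0.213  0.085]
basin [ 0.493 -0.553  0.06 ]
divA [ 0.813 -0.091  0.09 ]
divB [ 0.381 -0.083  0.09 ]
divmid [ 0.602 -0.087  0.09 ]
```

View pics/crop1.png

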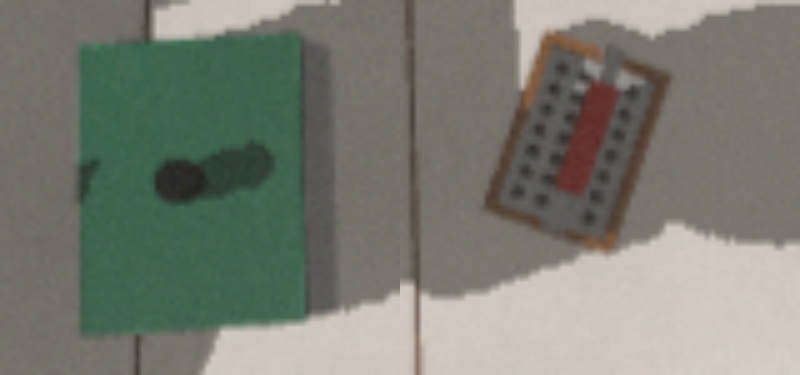

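The crop shows the knob centre at crop (180,181), which is top-view (161,261). The red grip runs at about -20° from world x, and the lid is nearly axis-aligned. I'm setting out toward the lid.

```bash
cat >> h.py <<'E'
def go(target,yaw=None):
    st=env.get_state();q=st["orientation"];M=R.from_quat([q[1],q[2],q[3],q[0]])
    d=M.inv().apply(np.array(target)-st["tcp_pos"])
    y=np.degrees(np.arctan2(*M.as_matrix()[[1,0],0]));yaw=y if yaw is None else yaw
    c,s=np.cos(np.radians(yaw)),np.sin(np.radians(yaw))
    W=np.array([[c,s,0],[s,-c,0],[0,0,-1.]])
    rv=np.degrees((M.inv()*R.from_matrix(W)).as_rotvec())
    print("clock",round(st["clock"],2),"tcp",st["tcp_pos"].round(4),"yaw",y.round(2),"gap",round(st["finger_gap"],4),"F",st["wrist_force"].round(2))
    print("shift",d.round(4),"turn",rv.round(2))
E
python3 -c "
from h import *
print(onz(cam('top'),(161,261.2),.114),onz(cam('scene'),(503,221),.114),env.tip_reach)"
```

```text
[0.45454817 0.35747565 0.114     ] [0.46015211 0.35635289 0.114     ] 0.011
```

{"op": "carry_out", "data": {
  "moves": [1,-0.016,0.052,0,0,0,0,1,-0.016,0.052,0,0,0,0,1,-0.016,0.052,0,0,0,0,1,-0.016,0.052,0,0,0,0,1,0,0,0,0,0,0],
  "squeeze": 40
}}

```text
clock: 0.78
tcp_pos: [0.4014, 0.3788, 0.2395]
orientation: [0.0, 0.838, 0.546, -0.002]
wrist_force: [-1.1, 0.5, 0.8]
finger_gap: 0.0856
```

Run:
```python
from h import *
st=env.get_state();im=env.read_camera("wrist");np.save("w1",im);save("w1",im)
C=cam("wrist",st);print(proj(C,[.455,.359,.114]),C[2])
import pickle;pickle.dump(C,open("w1.pkl","wb"))
go([.455,.359,.2],None)
```

```text
[323.5157275  267.43348122] [0.34126609 0.40643515 0.37096861]
clock 0.82 tcp [0.4    0.3798 0.2395] yaw 66.33 gap 0.0855 F [ 0.01  0.61 -0.18]
shift [0.0032 0.0588 0.0393] turn [-0.11  0.2  -0.  ]
```

View pics/w1.png

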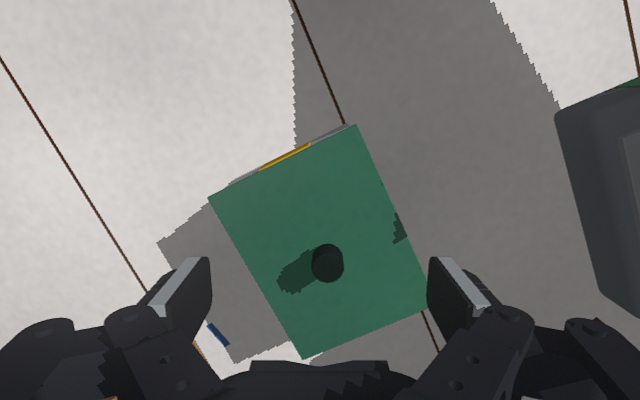

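The wrist view shows the knob top at about (328,258), with the lid plate around it. I'll move above it and take a second view.

{"op": "carry_out", "data": {
  "moves": [1,0.001,0.025,0.015,0,0.2,0,1,0.001,0.02,0.015,0,0,0,1,0,0,0,0,0,0,1,0,0,0,0,0,0,1,0,0,0,0,0,0]
}}

```text
clock: 1.45
tcp_pos: [0.4392, 0.3662, 0.2084]
orientation: [-0.002, 0.836, 0.549, -0.001]
wrist_force: [0.4, -0.4, 0.5]
finger_gap: 0.0856
```

Run:
```python
from h import *
import pickle
st=env.get_state();im=env.read_camera("wrist");np.save("w2",im)
C2=cam("wrist",st);C1=pickle.load(open("w1.pkl","rb"))
def green(im):
    h=cv2.cvtColor(im,cv2.COLOR_RGB2HSV);m=cv2.inRange(h,np.array((60,60,20)),np.array((95,255,255)));m[:, :100]=0;m[:,500:]=0
    m=cv2.morphologyEx(m,cv2.MORPH_CLOSE,np.ones((5,5)))
    c=max(cv2.findContours(m,cv2.RETR_EXTERNAL,cv2.CHAIN_APPROX_NONE)[0],key=cv2.contourArea)
    return cv2.boxPoints(cv2.minAreaRect(c))
def knob(im,u,r=35):
    g=cv2.cvtColor(im,cv2.COLOR_RGB2HSV);h=g.copy()
    x,y=int(u[0]),int(u[1]);m=cv2.inRange(g,np.array((0,0,0)),np.array((179,89,70)))
    k=np.zeros_like(m);k[y-r:y+r,x-r:x+r]=1;m=cv2.morphologyEx(m*k,cv2.MORPH_OPEN,np.ones((7,7)))
    c=max(cv2.findContours(m,cv2.RETR_EXTERNAL,cv2.CHAIN_APPROX_NONE)[0],key=cv2.contourArea)
    return cv2.boundingRect(c),cv2.minEnclosingCircle(c)
k1=knob(np.load("w1.npy"),proj(C1,[.455,.359,.114]));k2=knob(im,proj(C2,[.455,.359,.114]),45)
print(k1,k2)
for b in(green(np.load("w1.npy")),):
    p=np.array([onz(C1,u,.084)[:2] for u in b]);print(p.round(3).tolist(),p.mean(0))
a=im.copy();cv2.circle(a,tuple(map(int,k2[1][0])),int(k2[1][1]),(255,0,0),1);save("w2",a)
go([.455,.359,.098],66.5)
```

```text
((312, 244, 31, 38), ((327.490966796875, 262.60833740234375), 18.9364013671875)) ((305, 209, 36, 42), ((322.232421875, 229.78134155273438), 21.321308135986328))
[[0.371, 0.291], [0.366, 0.425], [0.54, 0.437], [0.557, 0.284]] [0.45852139 0.35947797]
clock 1.5 tcp [0.4392 0.3663 0.2085] yaw 66.65 gap 0.0852 F [-0.89  0.45 -0.07]
shift [-0.0004  0.0179  0.1104] turn [-0.27  0.    0.15]
```

View pics/w2.png

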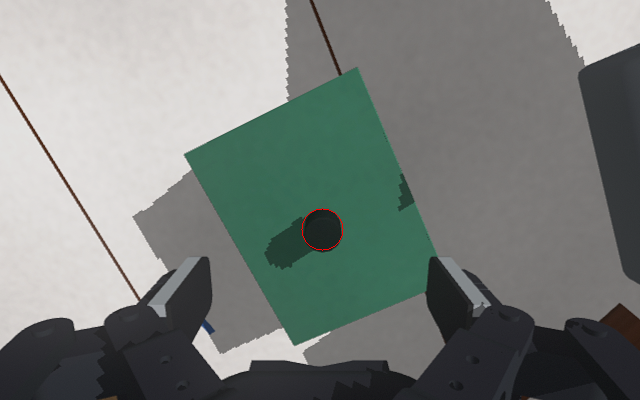

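Run:
```python
from h import *
import pickle
C2=cam("wrist");C1=pickle.load(open("w1.pkl","rb"));CS=cam("scene");CT=cam("top")
a,b=(327.5,259),(323,226.5)
print(tri(C1,a,C2,b),tri(CT,(161,261.2),C2,b),onz(C1,a,.114),onz(C2,b,.114))
# plate corners pairs far-right / far-left / near
for n,u,v in [("TR",(356,124),(358,67)),("TL",(208,198),(184,154)),("B",(303,359),(295,345))]: print(n,tri(C1,u,C2,v))
pts=np.array([onz(C2,u,.084)[:2] for u in [(358,67),(184,154),(295,345)]]);print(pts,(pts[0]+pts[2])/2,np.linalg.norm(np.diff(pts,axis=0),axis=1))
```

```text
(array([0.45776584, 0.36170951, 0.09506431]), np.float64(0.00027714345094946986)) (array([0.45544658, 0.36225762, 0.10074831]), np.float64(0.0012151972001480217)) [0.44972792 0.36465717 0.114     ] [0.45173884 0.36423937 0.114     ]
TR (array([0.36701404, 0.42582005, 0.08378284]), np.float64(0.000943649947238133))
TL (array([0.37239455, 0.29320857, 0.08897341]), np.float64(0.00015463582964845315))
B (array([0.55372102, 0.29469824, 0.07352084]), np.float64(0.00033696143640008695))
[[0.36722253 0.42622241]
 [0.37225704 0.29115036]
 [0.54685816 0.29872698]] [0.45704034 0.3624747 ] [0.13516585 0.17476543]
```

{"op": "carry_out", "data": {
  "moves": [1,0.003,0.018,0.01,-0.2,0,0,1,0,0,0.03,0,0,0,1,0,0,0.04,0,0,0,1,0,0,0.02,0,0,0,1,0,0,0,0,0,0]
}}

```text
clock: 2.12
tcp_pos: [0.4619, 0.3621, 0.1055]
orientation: [0.0, 0.835, 0.55, 0.002]
wrist_force: [-0.1, 0.2, -0.0]
finger_gap: 0.0853
```

Run:
```python
from h import *
go([.456,.362,.098],66.5)
```

```text
clock 2.12 tcp [0.4619 0.3621 0.1055] yaw 66.67 gap 0.0853 F [-0.08  0.2  -0.02]
shift [-0.0024 -0.0054  0.0074] turn [ 0.19 -0.2   0.17]
```

{"op": "carry_out", "data": {
  "moves": [1,-0.002,-0.005,0.007,0.2,-0.2,0,1,0,0,0,0,0,0,-1,0,0,0,0,0,0,-1,0,0,0,0,0,0,-1,0,0,0,0,0,0],
  "squeeze": 50
}}

```text
clock: 2.75
tcp_pos: [0.4587, 0.3633, 0.1012]
orientation: [0.0, 0.836, 0.549, 0.003]
wrist_force: [0.5, -0.6, 0.0]
finger_gap: 0.0321
```

{"op": "carry_out", "data": {
  "moves": [-1,0,0,0,0,0,0,-1,0,0,0,0,0,0,-1,0,0,0,0,0,0,-1,0,0,0,0,0,0,-1,0,0,0,0,0,0]
}}

```text
clock: 3.38
tcp_pos: [0.4589, 0.3633, 0.1016]
orientation: [0.0, 0.835, 0.549, 0.003]
wrist_force: [1.3, 0.8, 0.9]
finger_gap: 0.0241
```

Run:
```python
from h import *
go([.456,.362,.098],66.5)
```

```text
clock 3.38 tcp [0.4589 0.3633 0.1016] yaw 66.67 gap 0.0241 F [1.33 0.82 0.92]
shift [-0.0024 -0.0022  0.0035] turn [ 0.21 -0.27  0.17]
```

{"op": "carry_out", "data": {
  "moves": [-1,0,0,-0.008,0,0,0,-1,0,0,-0.015,0,0,0,-1,0,0,-0.025,0,0,0,-1,0,0,-0.02,0,0,0,-1,0,0,0,0,0,0]
}}

```text
clock: 4.0
tcp_pos: [0.4581, 0.363, 0.1736]
orientation: [0.0, 0.835, 0.55, 0.003]
wrist_force: [0.9, 0.4, -1.7]
finger_gap: 0.0247
```

Run:
```python
from h import *
im=env.read_camera("wrist");im2=env.read_camera("scene")
save("lift",np.hstack([cv2.resize(im,(400,250)),im2[100:350,240:640]]))
go([.598,.081,.16],64.5)
```

```text
clock 4.1 tcp [0.4571 0.3624 0.1715] yaw 66.67 gap 0.0242 F [ 0.34 -0.7  -2.37]
shift [-0.2026  0.2408  0.0114] turn [ 0.05 -0.09  2.17]
```

View pics/lift.png

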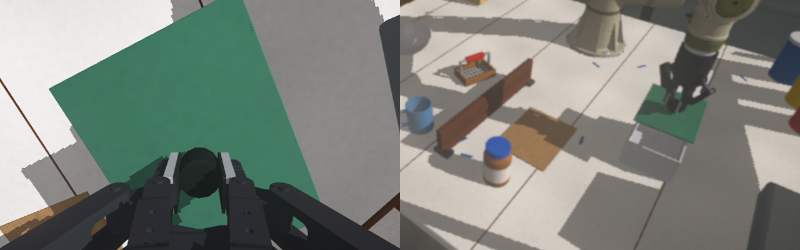

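The lid hangs level in the fingers and the box is open. Next I carry it over the card.

{"op": "carry_out", "data": {
  "moves": [-1,-0.02,0.024,0,0,0,0,-1,-0.028,0.033,0,0,0,0,-1,-0.028,0.033,0,0,0,0,-1,-0.028,0.033,0,0,0,0,-1,-0.028,0.033,0,0,0,0]
}}

```text
clock: 4.72
tcp_pos: [0.5463, 0.1767, 0.1654]
orientation: [-0.002, 0.833, 0.553, -0.003]
wrist_force: [0.9, -0.1, -1.5]
finger_gap: 0.0241
```

{"op": "carry_out", "data": {
  "moves": [-1,-0.026,0.03,0,0,0,0,-1,-0.022,0.026,0,0,0,0,-1,-0.01,0.015,0,0,0,2,-1,0,0,0,0,0,0,-1,0,0,0,0,0,0]
}}

```text
clock: 5.35
tcp_pos: [0.5881, 0.091, 0.1599]
orientation: [-0.004, 0.845, 0.535, -0.007]
wrist_force: [-0.7, 0.2, -1.9]
finger_gap: 0.0245
```

Run:
```python
from h import *
go([.598,.081,.04],64.5)
im=env.read_camera("top");np.save("top1",im);CT=cam("top")
# box mouth / lid / card
g=blob(im,(60,60,20),(95,255,255),(200,150,310,300));rect(CT,g[0],.16,"lid")
save("top1c",cv2.convertScaleAbs(cv2.resize(im[140:310,120:400],None,fx=2.8,fy=2.8,interpolation=cv2.INTER_CUBIC),alpha=1.5))
```

```text
clock 5.35 tcp [0.5881 0.091  0.1599] yaw 64.71 gap 0.0245 F [-0.7   0.18 -1.88]
shift [-0.004   0.0149  0.1197] turn [-0.81  0.41  0.21]
lid [0.5404 0.0709] size [0.081 0.09 ] ang -91.2
```

View pics/top1c.png

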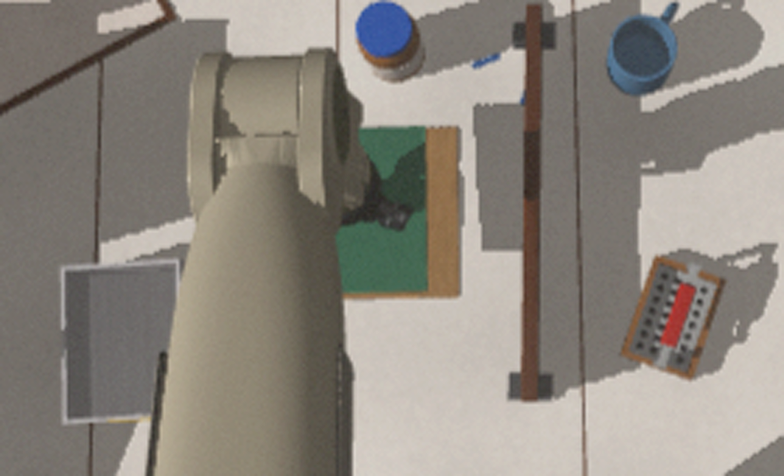

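The box mouth is open at left and partly hidden by the arm. The lid is over the card, about 12 mm short in x and 10 mm off in y. I'll correct that and lower it.

{"op": "carry_out", "data": {
  "moves": [-1,-0.004,0.015,0.01,-0.8,0.4,0,-1,0,0,0.03,0,0,0,-1,0,0,0.035,0,0,0,-1,0,0,0.02,0,0,0,-1,0,0,0,0,0,0]
}}

```text
clock: 6.02
tcp_pos: [0.6017, 0.0829, 0.061]
orientation: [0.002, 0.843, 0.538, 0.002]
wrist_force: [0.0, 0.7, -1.9]
finger_gap: 0.0241
```

Run:
```python
from h import *
go([.598,.081,.0316],64.5)
```

```text
clock 6.03 tcp [0.6017 0.0829 0.061 ] yaw 65.05 gap 0.0241 F [ 0.02  0.72 -1.87]
shift [-0.0034 -0.0027  0.0294] turn [ 0.29 -0.11  0.55]
```

{"op": "carry_out", "data": {
  "moves": [-1,-0.003,-0.002,0.012,0.3,0,0,-1,0,0,0.01,0,0,0,-1,0,0,0.004,0,0,0,-1,0,0,0.001,0,0,0,-1,0,0,0,0,0,0]
}}

```text
clock: 6.65
tcp_pos: [0.6007, 0.0811, 0.0346]
orientation: [0.001, 0.843, 0.538, 0.003]
wrist_force: [-0.2, -0.0, -3.0]
finger_gap: 0.0242
```

Run:
```python
from h import *
go([.598,.081,.0316],64.5)
```

```text
clock 6.65 tcp [0.6007 0.0811 0.0346] yaw 65.1 gap 0.0242 F [-0.22 -0.04 -2.96]
shift [-0.0013 -0.0024  0.003 ] turn [ 0.22 -0.22  0.6 ]
```

{"op": "carry_out", "data": {
  "moves": [-1,0,0,0.002,0,0,0,-1,0,0,0.002,0,0,0,-1,0,0,0.002,0,0,0,-1,0,0,0,0,0,0,-1,0,0,0,0,0,0]
}}

```text
clock: 7.28
tcp_pos: [0.6018, 0.0812, 0.0322]
orientation: [0.002, 0.843, 0.538, 0.004]
wrist_force: [0.4, 0.4, -2.3]
finger_gap: 0.0248
```

Run:
```python
from h import *
go([.598,.081,.0316],64.5)
```

```text
clock 7.28 tcp [0.6018 0.0812 0.0322] yaw 65.11 gap 0.0248 F [ 0.35  0.42 -2.29]
shift [-0.0018 -0.0034  0.0006] turn [ 0.42 -0.3   0.61]
```

{"op": "carry_out", "data": {
  "moves": [-1,0,0,0.002,0,0,0,-1,0,0,0.002,0,0,0,-1,0,0,0.001,0,0,0,-1,0,0,0,0,0,0,-1,0,0,0,0,0,0]
}}

```text
clock: 7.9
tcp_pos: [0.602, 0.0812, 0.0316]
orientation: [0.003, 0.843, 0.538, 0.005]
wrist_force: [-0.6, 0.0, 2.0]
finger_gap: 0.0243
```

Run:
```python
from h import *
go([.598,.081,.0316],64.5)
```

```text
clock 7.9 tcp [0.602  0.0812 0.0316] yaw 65.13 gap 0.0243 F [-0.63  0.03  1.99]
shift [-0.0019 -0.0036 -0.0001] turn [ 0.54 -0.32  0.63]
```

The force has gone to +2 N upward, so the lid is seated. I'll release it slowly and then rise straight up.

{"op": "carry_out", "data": {
  "moves": [0,0,0,0,0,0,0,0,0,0,0,0,0,0,1,0,0,0,0,0,0,1,0,0,0,0,0,0,1,0,0,0,0,0,0]
}}

```text
clock: 8.52
tcp_pos: [0.6027, 0.0812, 0.0309]
orientation: [0.003, 0.843, 0.538, 0.005]
wrist_force: [0.1, 0.3, -0.4]
finger_gap: 0.0853
```

{"op": "carry_out", "data": {
  "moves": [1,0,0,-0.01,0,0,0,1,0,0,-0.03,0,0,0,1,0,0,-0.05,0,0,0,1,0,0,-0.06,0,0,0,1,0,0,-0.06,0,0,0]
}}

```text
clock: 9.15
tcp_pos: [0.5969, 0.0809, 0.2434]
orientation: [-0.0, 0.843, 0.538, 0.001]
wrist_force: [1.4, 0.6, 0.4]
finger_gap: 0.0856
```

Run:
```python
from h import *
go([.4712,-.2438,.24],70)
```

```text
clock 9.15 tcp [0.5969 0.0809 0.2434] yaw 65.11 gap 0.0856 F [1.43 0.57 0.37]
shift [-0.3475  0.0226  0.0029] turn [ 0.03 -0.09 -4.89]
```

{"op": "carry_out", "data": {
  "moves": [1,-0.04,-0.006,0,0,0,-1.5,1,-0.058,0,0,0,0,-1.5,1,-0.058,0,0,0,0,-1.5,1,-0.058,0,0,0,0,0,1,-0.04,0,0,0,0,0]
}}

```text
clock: 9.78
tcp_pos: [0.4997, -0.1558, 0.255]
orientation: [0.008, 0.818, 0.575, 0.009]
wrist_force: [-0.5, -0.2, -0.1]
finger_gap: 0.0854
```

{"op": "carry_out", "data": {
  "moves": [1,0,0,0,0,0,0,1,0,0,0,0,0,0,1,0,0,0,0,0,0,1,0,0,0,0,0,0,1,0,0,0,0,0,0]
}}

```text
clock: 10.4
tcp_pos: [0.4998, -0.1552, 0.2569]
orientation: [0.008, 0.818, 0.575, 0.01]
wrist_force: [-0.6, -0.6, -0.4]
finger_gap: 0.0855
```

Run:
```python
from h import *
import pickle
go([.4712,-.2438,.24],70)
st=env.get_state();im=env.read_camera("wrist");C=cam("wrist",st);pickle.dump(C,open("w3.pkl","wb"));np.save("w3",im);save("w3",im)
print(proj(C,[.4712,-.2438,.075]))
t=env.read_camera("top");np.save("top2",t);save("top2",t)
```

```text
clock 10.4 tcp [ 0.4998 -0.1552  0.2569] yaw 70.17 gap 0.0855 F [-0.56 -0.64 -0.41]
shift [-0.0931  0.0027  0.0163] turn [ 1.43 -0.36  0.17]
[212.00647231 178.7692797 ]
```

View pics/w3.png

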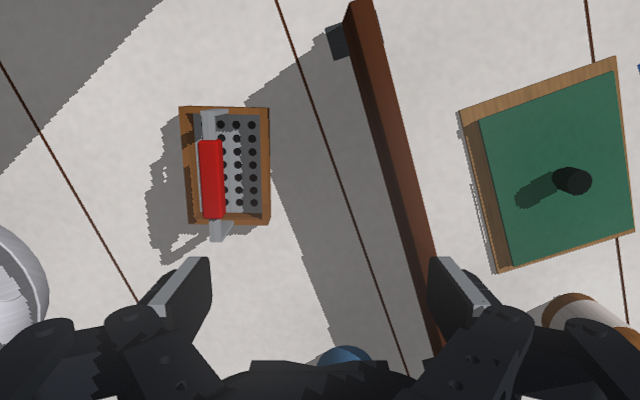

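View pics/top2.png

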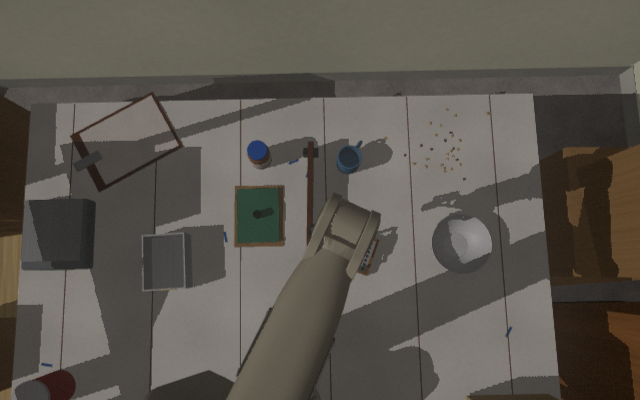

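The lid lies flat and centred on the card, with its knob at (257,214) in the top view. The open box rim spans about (142..188, 233..291). In the wrist view the screen's red grip is around (211,180).

Run:
```python
from h import *
import pickle
t=np.load("top2.npy");T1=np.load("top1.npy");CT=cam("top");C=pickle.load(open("w3.pkl","rb"))
g=blob(t,(60,60,20),(95,255,255),(225,175,295,255),5);rect(CT,g[0],.014,"lid on card")
# box: bright rim outer rectangle
crop=t[222:302,130:202]
gray=cv2.cvtColor(t,cv2.COLOR_RGB2GRAY)
print(gray[262,134:200].tolist());print(gray[226:300,165].tolist())
im=np.load("w3.npy");r=blob(im,(0,150,90),(8,255,255),(170,110,260,240),3);r2=blob(im,(0,150,150),(8,255,255),(170,110,260,240),3)
print(r,r2);rect(C,r[0],.084,"grip all z.084");rect(C,r2[0],.084,"bright")
tt=blob(T1,(0,130,60),(8,255,255),(345,230,380,275));print(tt);rect(CT,tt[0],.084,"grip top");print("tri",tri(C,r[1],CT,tt[1]))
```

```text
lid on card [0.6018 0.0829] size [0.134 0.172] ang 179.4
[70, 68, 71, 70, 70, 68, 68, 67, 67, 60, 53, 53, 54, 55, 52, 55, 57, 57, 65, 69, 69, 67, 67, 68, 69, 69, 68, 69, 70, 69, 71, 67, 68, 70, 69, 69, 70, 68, 66, 69, 70, 69, 70, 69, 69, 70, 69, 70, 71, 88, 109, 55, 56, 57, 58, 56, 56, 59, 73, 72, 73, 73, 73, 71, 73, 72]
[123, 122, 125, 122, 122, 122, 112, 89, 106, 78, 68, 63, 68, 68, 67, 67, 66, 67, 65, 65, 68, 66, 68, 69, 68, 66, 68, 67, 68, 68, 68, 70, 69, 68, 68, 69, 67, 69, 69, 68, 70, 71, 69, 70, 70, 70, 70, 69, 71, 70, 71, 72, 70, 71, 72, 71, 72, 69, 69, 70, 71, 74, 92, 110, 87, 73, 74, 75, 77, 74, 76, 77, 86, 102]
(((212.0619659423828, 178.92919921875), (79.15762329101562, 23.946840286254883), 86.18592071533203), (211.86775987725352, 178.3754315304948), 1738.0) (((211.02078247070312, 178.73883056640625), (77.05394744873047, 20.13286018371582), 88.38645935058594), (213.11310151036176, 175.1095890410959), 949.0)
grip all z.084 [ 0.4713 -0.241 ] size [0.02  0.069] ang -20.4
bright [ 0.4708 -0.2418] size [0.017 0.068] ang -22.7
(((361.4707336425781, 252.16616821289062), (5.657941818237305, 22.188007354736328), 19.440034866333008), (361.575296108291, 252.10998307952622), 98.5)
grip top [ 0.4704 -0.2413] size [0.017 0.068] ang -21.4
tri (array([ 0.47047227, -0.24205953,  0.07960282]), np.float64(0.00036979037516871694))
```

Run:
```python
from h import *
t=np.load("top2.npy");CT=cam("top");g=cv2.cvtColor(t,cv2.COLOR_RGB2GRAY).astype(float)
def peak(w):
    w=np.clip(w-78,0,None);return (w*np.arange(len(w))).sum()/w.sum() if w.sum()>10 else np.nan
R1=[(179+peak(g[v,179:190]),v) for v in range(240,285)]
B=[(u,284+peak(g[284:294,u])) for u in range(148,182)]
A=[(u,232.0+int(np.argmax(g[232:238,u]-0))) for u in range(148,182)]
L=[(140+np.argmin(np.diff(g[v,139:148]))+.5,v) for v in range(240,285)]
def wl(P,z=.08):
    P=np.array([p for p in P if np.isfinite(p).all()]);W=np.array([onz(CT,p,z)[:2] for p in P]);vx,vy,x,y=cv2.fitLine(W.astype(np.float32),cv2.DIST_HUBER,0,.003,.003).ravel()
    return len(W),np.round([x,y],4),np.degrees(np.arctan2(vy,vx)).round(1)
for n,P in zip("RBL",(R1,B,L)): print(n,wl(P))
print("centre from edges",onz(CT,(163.7,261.3),.08),onz(CT,(163.7,232.3),.08),onz(CT,(163.7,290.3),.08))
go([.4706,-.2425,.12],69)
```

```text
R (45, array([0.4428, 0.2994], dtype=float32), np.float32(2.5))
B (34, array([0.3697, 0.3669], dtype=float32), np.float32(86.8))
L (45, array([0.4637, 0.4211], dtype=float32), np.float32(3.5))
centre from edges [0.45508299 0.3605999  0.08      ] [0.54355502 0.3628064  0.08      ] [0.36814035 0.35843154 0.08      ]
clock 10.5 tcp [ 0.4997 -0.1554  0.2568] yaw 70.15 gap 0.0854 F [ 0.34 -0.53 -0.07]
shift [-0.0927 -0.0012  0.1362] turn [ 1.41 -0.38  1.15]
```

{"op": "carry_out", "data": {
  "moves": [1,-0.045,0,0,1.4,-0.4,1.1,1,-0.045,-0.001,0.02,0,0,0,1,0,0,0.04,0,0,0,1,0,0,0.03,0,0,0,1,0,0,0,0,0,0]
}}

```text
clock: 11.12
tcp_pos: [0.4681, -0.2417, 0.1649]
orientation: [0.001, 0.823, 0.568, 0.0]
wrist_force: [0.4, 0.0, 1.2]
finger_gap: 0.0854
```

Run:
```python
from h import *
go([.4706,-.2425,.067],69)
st=env.get_state();im=env.read_camera("wrist");C=cam("wrist",st)
u=proj(C,[.4706,-.2425,.084]);r=blob(im,(0,150,90),(8,255,255),(220,100,420,399),3);print(u,r);rect(C,r[0],.084,"grip")
```

```text
clock 11.12 tcp [ 0.4681 -0.2417  0.1649] yaw 69.16 gap 0.0854 F [0.42 0.03 1.2 ]
shift [0.0002 0.0025 0.0979] turn [0.12 0.07 0.16]
[318.65124639 218.04988949] (((318.4601135253906, 215.54586791992188), (106.93395233154297, 27.958173751831055), 89.42127990722656), (317.82265312403814, 215.1405971068021), 2707.5)
grip [ 0.4704 -0.2425] size [0.017 0.069] ang -19.7
```

Close-up agrees. Going down.

{"op": "carry_out", "data": {
  "moves": [1,0,0.002,0.03,0,0,0,1,0,0,0.035,0,0,0,1,0,0,0.02,0,0,0,1,0,0,0.008,0,0,0,1,0,0,0,0,0,0]
}}

```text
clock: 11.8
tcp_pos: [0.4779, -0.2461, 0.0802]
orientation: [0.009, 0.822, 0.569, 0.003]
wrist_force: [0.7, 0.9, 0.7]
finger_gap: 0.0852
```

Run:
```python
from h import *
go([.4704,-.2425,.067],69.5)
```

```text
clock 11.8 tcp [ 0.4779 -0.2461  0.0802] yaw 69.33 gap 0.0852 F [0.7  0.89 0.68]
shift [ 0.0008 -0.0086  0.013 ] turn [ 1.07  0.31 -0.16]
```

{"op": "carry_out", "data": {
  "moves": [1,0,-0.009,0.004,1.1,0.3,0,1,0,0,0.004,0,0,0,1,0,0,0.004,0,0,0,1,0,0,0,0,0,0,1,0,0,0,0,0,0]
}}

```text
clock: 12.42
tcp_pos: [0.4707, -0.244, 0.0702]
orientation: [0.001, 0.822, 0.569, 0.0]
wrist_force: [0.0, -0.0, 0.0]
finger_gap: 0.0853
```

Run:
```python
from h import *
go([.4704,-.2425,.067],69.5)
```

```text
clock 12.43 tcp [ 0.4707 -0.244   0.0702] yaw 69.34 gap 0.0853 F [ 0.04 -0.04  0.01]
shift [ 0.0013 -0.0008  0.0032] turn [ 0.15  0.07 -0.16]
```

{"op": "carry_out", "data": {
  "moves": [1,0.001,0,0.003,0,0,0,1,0,0,0,0,0,0,-1,0,0,0,0,0,0,-1,0,0,0,0,0,0,-1,0,0,0,0,0,0],
  "squeeze": 70
}}

```text
clock: 13.05
tcp_pos: [0.4712, -0.243, 0.0671]
orientation: [0.002, 0.822, 0.569, 0.0]
wrist_force: [-0.3, 0.3, -0.2]
finger_gap: 0.0327
```

{"op": "carry_out", "data": {
  "moves": [-1,0,0,0,0,0,0,-1,0,0,0,0,0,0,-1,0,0,0,0,0,0,-1,0,0,-0.005,0,0,0,-1,0,0,-0.01,0,0,0]
}}

```text
clock: 13.68
tcp_pos: [0.47, -0.2423, 0.0816]
orientation: [0.0, 0.822, 0.569, -0.0]
wrist_force: [0.2, -0.0, -2.5]
finger_gap: 0.0168
```

Run:
```python
from h import *
go([.4704,-.2425,.24],69.5)
```

```text
clock 13.68 tcp [ 0.47   -0.2423  0.0816] yaw 69.34 gap 0.0168 F [ 0.15 -0.05 -2.49]
shift [-1.000e-04  4.000e-04 -1.584e-01] turn [-0.01  0.03 -0.16]
```

{"op": "carry_out", "data": {
  "moves": [-1,0,0,-0.02,0,0,0,-1,0,0,-0.035,0,0,0,-1,0,0,-0.04,0,0,0,-1,0,0,-0.035,0,0,0,-1,0,0,-0.02,0,0,0]
}}

```text
clock: 14.3
tcp_pos: [0.4686, -0.2409, 0.2372]
orientation: [-0.002, 0.822, 0.569, -0.001]
wrist_force: [0.9, 0.2, -3.5]
finger_gap: 0.0171
```

Run:
```python
from h import *
go([.456,.05,.24],92.5)
```

```text
clock 14.3 tcp [ 0.4686 -0.2409  0.2372] yaw 69.35 gap 0.0171 F [ 0.86  0.2  -3.53]
shift [ 0.2678 -0.1144 -0.0022] turn [ -0.19  -0.07 -23.15]
```

{"op": "carry_out", "data": {
  "moves": [-1,0,0,0,0,0,-5,-1,0,0,0,0,0,-6,-1,0,0,0,0,0,-6,-1,0,0,0,0,0,-6,-1,0,0,0,0,0,0]
}}

```text
clock: 14.92
tcp_pos: [0.4691, -0.241, 0.2431]
orientation: [0.001, 0.688, 0.726, 0.0]
wrist_force: [0.3, 0.9, -2.3]
finger_gap: 0.0172
```

Run:
```python
from h import *
go([.456,.06,.24],92.5)
```

```text
clock 14.93 tcp [ 0.4691 -0.241   0.2431] yaw 93.04 gap 0.0172 F [ 0.33  0.92 -2.31]
shift [0.3013 0.0029 0.0025] turn [0.12 0.11 0.54]
```

{"op": "carry_out", "data": {
  "moves": [-1,0.03,0,0,0,0,0.4,-1,0.045,0,0,0,0,0,-1,0.045,0,0,0,0,0,-1,0.045,0,0,0,0,0,-1,0.045,0,0,0,0,0]
}}

```text
clock: 15.55
tcp_pos: [0.4605, -0.0286, 0.2438]
orientation: [0.002, 0.697, 0.717, 0.001]
wrist_force: [0.7, -1.1, -3.2]
finger_gap: 0.0169
```

Run:
```python
from h import *
go([.456,.362,.24],92.5)
```

```text
clock 15.55 tcp [ 0.4605 -0.0286  0.2438] yaw 91.57 gap 0.0169 F [ 0.69 -1.08 -3.17]
shift [0.3906 0.0061 0.0028] turn [ 0.23  0.15 -0.93]
```

{"op": "carry_out", "data": {
  "moves": [-1,0.045,0,0,0.2,0,-0.9,-1,0.045,0,0,0,0,0,-1,0.045,0,0,0,0,0,-1,0.045,0,0,0,0,0,-1,0.045,0,0,0,0,0]
}}

```text
clock: 16.18
tcp_pos: [0.451, 0.2037, 0.2453]
orientation: [0.002, 0.696, 0.718, 0.0]
wrist_force: [0.5, 0.5, -2.9]
finger_gap: 0.017
```

{"op": "carry_out", "data": {
  "moves": [-1,0.045,0,0,0,0,0,-1,0.04,0,0,0,0,0,-1,0.03,0,0,0,0,0,-1,0,0,0,0,0,0,-1,0,0,0,0,0,0]
}}

```text
clock: 16.8
tcp_pos: [0.4457, 0.3253, 0.2459]
orientation: [0.002, 0.697, 0.717, 0.001]
wrist_force: [-0.7, -0.1, -2.7]
finger_gap: 0.0165
```

Run:
```python
from h import *
go([.456,.362,.2],92.5)
im=env.read_camera("wrist");t=env.read_camera("scene");np.save("w5",im);np.save("sc5",t)
save("w5",np.hstack([cv2.resize(im,(480,300)),cv2.resize(t[150:300,440:600],(320,300))]))
```

```text
clock 16.8 tcp [0.4457 0.3253 0.2459] yaw 91.56 gap 0.0165 F [-0.67 -0.13 -2.65]
shift [0.0366 0.0111 0.0459] turn [ 0.24  0.15 -0.94]
```

View pics/w5.png

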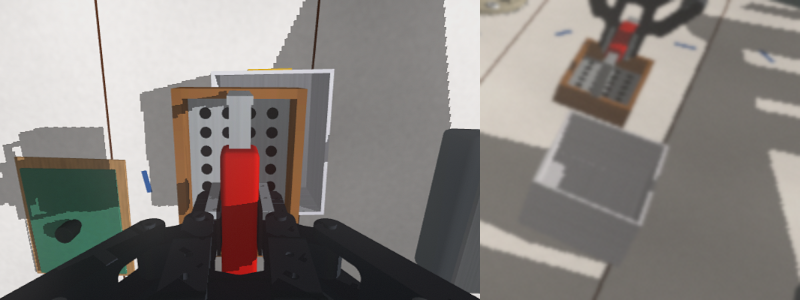

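The screen is held level. Part of the box rim is visible beyond it: the inner-image corners are at about (444,93) and (284,97) in the full frame. I'll use these to check the box pose and the screen's offset in the grip.

Run:
```python
from h import *
st=env.get_state();C=cam("wrist",st);z=st["tcp_pos"][2]
s=640/480
A,B,D=[onz(C,np.array(u)*s,.08) for u in [(213,73),(334,70),(323,213)]]
print("rim far-left? far-right, near-right",A,B,D,"AB ang",np.degrees(np.arctan2(*(A-B)[:2])),"BD",np.degrees(np.arctan2(*(B-D)[[1,0]])),np.linalg.norm(B-D))
u=np.array([np.cos(np.radians(2.5)),np.sin(np.radians(2.5))]);v=np.array([-u[1],u[0]])
print("centre from B",B[:2]-np.array([.085*u-.0,-0*v])[0],[ (B[:2]+a*.085*u+b*.065*v).round(4) for a in(-1,1) for b in(-1,1)])
q=st["orientation"];M=R.from_quat([q[1],q[2],q[3],q[0]])
for p in [(172,88),(307,89)]: print("screen corner in tool",M.inv().apply(onz(C,np.array(p)*s,z-.067+.028)-st["tcp_pos"]).round(4))
```

```text
rim far-left? far-right, near-right [0.3771284  0.29514111 0.08      ] [0.37073377 0.4223128  0.08      ] [0.53719353 0.4289653  0.08      ] AB ang 177.1213955602042 BD -177.71141444174705 0.1665926422353171
centre from B [0.28581467 0.41860516] [array([0.2886, 0.3537]), array([0.283 , 0.4835]), array([0.4585, 0.3611]), array([0.4528, 0.491 ])]
screen corner in tool [-0.041  -0.0596  0.0388]
screen corner in tool [ 0.0418 -0.059   0.0386]
```

{"op": "carry_out", "data": {
  "moves": [-1,0.02,0.006,0.01,0.2,0.15,-0.9,-1,0.016,0.006,0.01,0,0,0,-1,0,0,0.01,0,0,0,-1,0,0,0,0,0,0,-1,0,0,0,0,0,0]
}}

```text
clock: 17.52
tcp_pos: [0.4579, 0.3616, 0.2132]
orientation: [-0.0, 0.693, 0.721, -0.0]
wrist_force: [-1.1, 0.3, -1.8]
finger_gap: 0.0167
```

Run:
```python
from h import *
go([.457,.3615,.162],92.4)
```

```text
clock 17.52 tcp [0.4579 0.3616 0.2132] yaw 92.26 gap 0.0167 F [-1.14  0.35 -1.8 ]
shift [-0.0001 -0.0009  0.0512] turn [-0.04  0.03 -0.14]
```

{"op": "carry_out", "data": {
  "moves": [-1,0,0,0.015,0,0,0,-1,0,0,0.015,0,0,0,-1,0,0,0.01,0,0,0,-1,0,0,0.004,0,0,0,-1,0,0,0,0,0,0]
}}

```text
clock: 18.15
tcp_pos: [0.4574, 0.3608, 0.1659]
orientation: [-0.0, 0.693, 0.721, -0.001]
wrist_force: [0.3, 0.2, -3.2]
finger_gap: 0.0169
```

Run:
```python
from h import *
go([.457,.3615,.162],92.4)
```

```text
clock 18.15 tcp [0.4574 0.3608 0.1659] yaw 92.22 gap 0.0169 F [ 0.3   0.15 -3.19]
shift [ 0.0008 -0.0004  0.0039] turn [-0.07  0.06 -0.19]
```

{"op": "carry_out", "data": {
  "moves": [-1,0.001,0,0.004,0,0,-0.2,-1,0,0,0,0,0,0,-1,0,0,0,0,0,0,-1,0,0,0,0,0,0,-1,0,0,0,0,0,0]
}}

```text
clock: 18.77
tcp_pos: [0.4582, 0.3624, 0.1631]
orientation: [0.0, 0.692, 0.722, 0.0]
wrist_force: [0.6, 0.6, -3.3]
finger_gap: 0.0168
```

Run:
```python
from h import *
go([.457,.3615,.162],92.4)
im=env.read_camera("wrist");t=env.read_camera("scene");tp=env.read_camera("top")
np.save("w6",im);st=env.get_state();C=cam("wrist",st)
a=np.hstack([cv2.resize(im,(480,300)),cv2.resize(t[150:300,440:600],(320,300))])
save("fin",a)
g=blob(tp,(60,60,20),(95,255,255),(225,175,295,255),5);rect(cam("top"),g[0],.014,"lid on card")
print(np.abs(st["qvel"]).max())
```

```text
clock 18.77 tcp [0.4582 0.3624 0.1631] yaw 92.44 gap 0.0168 F [ 0.6   0.57 -3.27]
shift [-0.0008 -0.0012  0.0011] turn [ 0.06 -0.01  0.04]
lid on card [0.6211 0.0836] size [0.131 0.136] ang -89.2
0.0026288923208369016
```

View pics/fin.png

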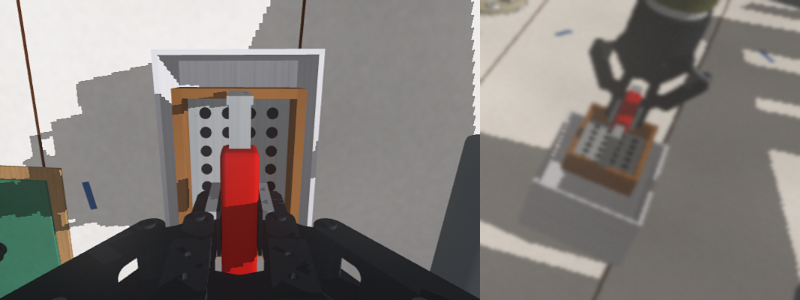

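The screen sits centred between the side rims, with the rim's far corners at about (152,50) and (325,50) in the left half. One numeric check, then I hand in. The lid fit is cut off by the arm hiding part of it.

Run:
```python
from h import *
st=env.get_state();C=cam("wrist",st);q=st["orientation"];M=R.from_quat([q[1],q[2],q[3],q[0]]);s=640/480
P=[M.inv().apply(onz(C,np.array(p)*s,.08)-st["tcp_pos"]) for p in [(152,50),(325,50)]]
print(np.round(P,4),"centre of box in tool",((P[0]+P[1])/2+[0,.085,0]).round(4),"ang",np.degrees(np.arctan2((P[1]-P[0])[1],(P[1]-P[0])[0])))
```

```text
[[-0.0648 -0.0856  0.0829]
 [ 0.0641 -0.0855  0.0829]] centre of box in tool [-0.0003 -0.0006  0.0829] ang 0.01465891266056814
```

Centred within 1 mm, so I'm handing in.

```bash
python3 -c "
from h import *
print(env.hand_in());go([.457,.3615,.162],92.4)"
```

```text
the job is handed in; nothing more can be done
None
the job is handed in; nothing more can be done
```

I set the green lid flat on the cardboard and handed in with the screen held level over the open box. The simulator gave no verdict.

- **Lid:** I lifted it by the knob and let go only once the wrist force showed it resting on the card. The top camera put it about 4 mm from the card's centre.
- **Screen:** I gripped it by the red grip and carried it over the divider with its underside about 175 mm up. I then lowered it over the box.
- **Last checks:** From the wrist camera, the box centre was within 1 mm of the tool axis, with the long sides parallel to within about 0.1°. The tool was level, the joints were almost still, and the fingers were shut on the grip at 17 mm with a 70 N squeeze. The underside was about 16 mm above the rim, taken from the gripping height and not measured directly. The wrist force was about the screen's weight, so nothing pointed to contact.
- **Checks that disagreed:**
  - The last top-camera fit of the lid came out 19 mm off with a shortened outline. I put that down to the arm covering part of it, since the unobstructed fit before was fine.
  - Two-view estimates of the knob's height read 95–101 mm, against about 114 mm for its top in the text. I went by the text's height, and the grip held.
- **Jar, mug and basin:** I did not measure them again at the end. The path kept clear of them, and no unexpected contact force showed in the readings.

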